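# Lay the gravers from the sloping rest flat in the tray

### The arm

A 6-joint arm with a two-finger parallel gripper is mounted at the origin on the work surface. World frame = base frame: x ahead of the robot, y to its left, z up, the work surface at z = 0. Lengths are in m, angles in degrees, forces in N, time in s.
With the tool pointing down it reaches from about 0.25 to 0.725 m from the base axis. Payload 9.7 kg.
Tool frame: the origin (TCP) lies at the very end of the fingers, on their centre line; the grasp point (between the pads) lies 19 mm behind it; z points along the fingers, y is the line along which they close (so a half turn about z gives the same grasp; the last joint's range is limited). The gripper opens to 85 mm and grips with 20 to 120 N. Pads are 22 mm wide; open, the fingers measure 114 mm over their backs; the gripper's body (76 mm by 85 mm) begins 54 mm behind the grasp point. The pads swing forward as they close: fully open they stand 13 mm farther back than shut.
Start: joints at [73.109, 4.979, 10.078, 95.1, 0, 90], TCP at [0.16, 0.526, 0.231] pointing down, gripper open.
Joint ranges: [-179.16, 179.16], [-48.56, 103.87], [-65.8, 70.77], [-126.05, 130.52], [-82.76, 87.17], [-180, 180]. Speed limits (degrees/s): [127.2, 127.2, 147.25, 180, 180, 180].

### API

Orientations are given as [roll, pitch, yaw] about the fixed x, y, z axes, in that order (R = Rz(yaw) Ry(pitch) Rx(roll)).
In Python, from workcell import bot gives the robot as it stands.
- The arm moves only by the tool step_arm, never from a script. Its argument "targets" is a list of rows, each a list of 3 entries, a list of its own where there are three numbers: the opening, from 0 (shut) to 1 (fully open), then the shift along the world's x, y, z in mm, then the turn, a rotation vector about the world's x, y, z in rad. In form: [[grip, [tx, ty, tz], [wx, wy, wz]], ...]. A call has 1 to 8 rows; each row is the pose to reach, as a shift and turn from the pose commanded when the call began; what a row does not reach only later rows make up. A row lasts 1/10 s, in which the tool goes at most 50 mm and 8.59 degrees, less where a joint would pass 70% of its speed; a pose out of reach is approached as far as the arm can. A call with a gripper value outside its range is refused whole. The fingers move at their own pace and stop on an object; "force" is the grip in N (left out, the last holds). Time passes only in rows, so rows that repeat a pose let the fingers close. It gives the time, the measured TCP pose, the force, the opening and the grip force at its end, in the units of the state.
- bot.get_obs(): the state, without advancing time (a new reading comes with each control period).
- bot.camera(name): name is "side" or "top" or "wrist"; returns (picture, depth): 420x560x3 uint8, red, green, blue; 420x560 float32, m along the optical axis (not along the pixel's ray), 0 where there is no reading.
- bot.camera_params(name): a dict with "K" (3x3 intrinsics, pixels), "R" (3x3) and "t" (3): a world point X has camera coordinates R X + t. Camera axes: x right, y down, z forward; pixel columns grow to the right and rows downward; lengths in m; the calibration is good to about 2 mm. A picture is of the moment at which its call begins: read the wrist's pose just before it. camera_params takes no time and is no camera call; for the wrist camera it gives the pose at the moment of the call.
- bot.job_done(): hands the job in; it is judged then, once.
The state is a dict: "time": time; "q": joint angles; "qd": joint speeds; "joint_efforts": joint torques, N m; "ee_pos": TCP position; "tcp_rot": TCP orientation; "wrist_force": force on the tool from outside, world axes, zero at the start; "torque": the same for the moment, N m; "opening": finger opening in m; "grasp_force": force on a finger pad.
Only numpy, scipy, OpenCV 4.12 (cv2) and the standard library are available. Lean on these libraries where they do the work, as an engineer would, in place of code of your own. Each camera call takes 0.05 s, during which the arm holds its last target. There are 200 camera calls.

### The job

Put the two gravers that lean on the sloping rest away in the flat tool tray: lay each one flat on the tray's floor, beside the graver already there, parallel to it and with its point towards the same end, with a clear gap between the tools. Set them down, do not drop them; do not bump the light bar over the rest, and leave the graver already in the tray and all the other things where they are.

Things in the scene. Friction and masses are not known exactly. Their poses are not given: they have to be found in the camera images.
- graver_a: Graver, 150 mm, 50 g: square wooden handle 12 x 12 x 100 mm, brass ferrule, then a 5 mm round steel shank 36 mm long with a 14 mm tapered point. Origin at the handle's centre; x axis along the tool to the point, 100 mm away; butt 50 mm behind. Starts in either place of the sloping rest, 28 degrees from level, butt end down and point up the slope.
- graver_b: Graver, 150 mm, 50 g: square wooden handle 12 x 12 x 100 mm, brass ferrule, then a 5 mm round steel shank 36 mm long with a 14 mm tapered point. Origin at the handle's centre; x axis along the tool to the point, 100 mm away; butt 50 mm behind. Starts in either place of the sloping rest, 28 degrees from level, point down the slope and butt end up.
- graver_c: Graver, 150 mm, 50 g: square wooden handle 12 x 12 x 100 mm, brass ferrule, then a 5 mm round steel shank 36 mm long with a 14 mm tapered point. Origin at the handle's centre; x axis along the tool to the point, 100 mm away; butt 50 mm behind. Lies flat in the tray along its x axis, near one side wall: it shows which way points go.
- graver_a_tip (a point): the point of graver_a
- graver_b_tip (a point): the point of graver_b
- rest: Fixed rest: dark steel base plate 220 x 230 x 10 mm with two aluminium cross bars that hold two gravers side by side at 28 degrees from level. Origin under the plate's centre, z up; the slope rises towards +x, its low side roughly facing the robot. Handle centres at x 0, y -35 and +35, z 100 mm; the slope's outward normal is (-sin 28, 0, cos 28). Gravers lift straight out along it.
- rest_mid (a point): Point midway between the two places' handle centres, axes as the rest's. Measured up the slope from here the low bar covers -60 to -36 mm, the high bar +32 to +40 mm; between them fingers have free room beside and under a handle. Upstands on the bars, 16 mm apart, rise 3 mm above a handle's axis; at the low end a slotted stop rises 5 mm above it.
- light_bar: LED light bar fixed on the rest: white tube 20 mm thick, 230 mm long along the rest's y, at x 22, z 295 mm in the rest's frame (its origin is the rest's), on 10 mm posts at x 22, y -108 and +108 mm. It hangs over the handles: a gripper pointing straight down at a handle's middle hits it, one pointing along the slope's inward normal passes clear.
- tray: Fixed steel tray with a dark mat, outside 226 (x) x 236 (y) x 14 mm, walls 3 mm. Origin under its centre, z up; floor 4 mm and rim 14 mm above the origin. Its x axis points as graver_c's point does. graver_c lies about 80 mm to one side of the middle (y), the stone about 80 mm to the other, sides at random, both about 25 mm behind the middle (x); between them is free.
- stone: grey slip stone 75 x 16 x 14 mm lying in the tray along its x axis; origin under its centre; leave it
- collet: small brass collet, 20 mm across, 26 mm high, standing on the low side of the rest's base plate; origin under its centre; leave it
- loupe: black eye loupe, 32 mm across, 34 mm high, on the table; origin under its centre; leave it
- blank: brass disc 36 mm across, 8 mm thick, on the table; origin under its centre; leave it
- oil: small amber bottle, 36 mm across, 85 mm high; origin under its centre; leave it
- driver: screwdriver 160 mm long lying on the table; leave it
- jar: jar 54 mm across, 60 mm high; origin under its centre; leave it
Not all that is in view belongs to the job. Leave any turquoise look-alike of the graver_b alone.

How it is judged:
By the outcome, as a careful person would: the job done as asked, in the order asked, and still so for the second after the job is handed in, with the robot touching nothing.
It also fails if it takes over 72 s, if anything falls off the work surface, if the arm or the gripper's body presses on something with over 40 N, if the wrist force passes 120 N, or if a joint passes its speed limit or range.

## Working session

There is one attempt and no reset: what is moved stays moved. The work goes in short steps, Python scripts to look and compute and a tool call to move; the robot and the scene stay as the last step left them, time stands still between calls to the robot, and variables do not carry over. Pictures are saved under pics/ and viewed, at most 10 in all, crops included, and the job is handed in when it is done.

Besides the shell and the picture viewer there is one more tool, called after "Call:" in YAML: its name, and indented under it one key for each argument. step_arm: Moves the arm, as the interface text tells. Its arguments: {"type":"object","properties":{"targets":{"type":"array","items":{"type":"array"}},"force":{"type":"number"}},"required":["targets"]}

```bash
mkdir -p pics; ls; python3 - <<'E'
from workcell import bot
import cv2,numpy as np
o=bot.get_obs();print(o)
for n in("top","side"):
    p,d=bot.camera(n);cp=bot.camera_params(n)
    cv2.imwrite(f"pics/{n}0.png",p[:,:,::-1]);np.savez(f"{n}0.npz",p=p,d=d,**cp);print(n,cp)
E
```

```text
pics
{'time': 0.0, 'q': array([ 7.31098504e+01,  5.01131768e+00,  1.00323150e+01,  9.51005708e+01,
       -1.10142379e-03,  8.99991135e+01]), 'qd': array([ 0.0351595 ,  0.06782329, -0.11289827, -0.0387766 ,  0.04515885,
        0.02082225]), 'joint_efforts': array([ 2.08423662e-03, -5.20382416e+01,  4.64810157e+01,  1.62127521e-02,
        2.07078656e-04,  1.29349894e-05]), 'ee_pos': array([0.15972842, 0.52603441, 0.23056184]), 'tcp_rot': array([-1.79920426e+02,  1.10019161e-03,  1.63110738e+02]), 'wrist_force': array([0.40834431, 1.21708425, 1.46881413]), 'torque': array([0.05270356, 0.02553034, 0.01722833]), 'grasp_force': 0.0, 'opening': 0.08548745531844715}
top {'K': array([[404.00513202,   0.        , 282.63575649],
       [  0.        , 404.00513202, 209.91261346],
       [  0.        ,   0.        ,   1.        ]]), 'R': array([[ 0.01753189, -0.99984309,  0.00253658],
       [-0.99716547, -0.01767048, -0.07313531],
       [ 0.07316865, -0.00124719, -0.9973188 ]]), 't': array([-0.0583535 ,  0.6099268 ,  0.98183152])}
side {'K': array([[437.73271128,   0.        , 282.72369866],
       [  0.        , 437.73271128, 211.66281473],
       [  0.        ,   0.        ,   1.        ]]), 'R': array([[-0.98342793, -0.18035829,  0.01844979],
       [-0.13948187,  0.68765725, -0.71251127],
       [ 0.11582019, -0.7032769 , -0.70141806]]), 't': array([0.55402504, 0.19429934, 0.95699091])}
```

View pics/top0.png

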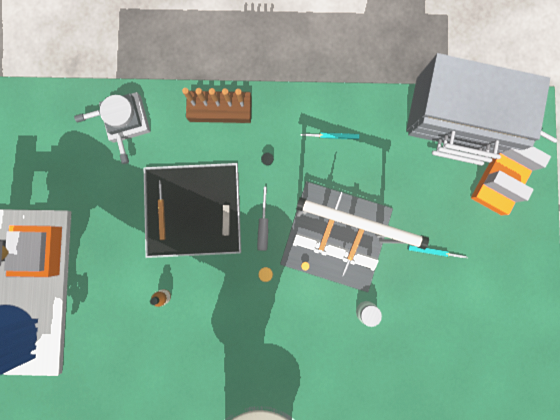

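View pics/side0.png

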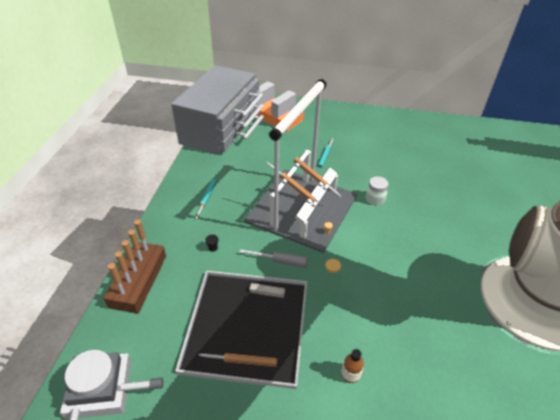

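The top view shows the tray at (192,210) with graver_c at (161,210), point up (+x). The rest is at (340,235).

Candidates:
- Left handle (330,237), point up the slope: graver_a.
- Right handle (353,245), point down at about (345,272): graver_b.
- Turquoise look-alikes at (345,135) and (430,250): decoys, leave alone.
- Handles in the rack at (218,100): not ours.
- Screwdriver at (263,230): leave alone.

```bash
cat > h.py <<'E'
import numpy as np,cv2
def cloud(p,d,K,R,t):
    v,u=np.mgrid[:d.shape[0],:d.shape[1]]
    c=np.stack([(u-K[0,2])/K[0,0]*d,(v-K[1,2])/K[1,1]*d,d],-1)
    return (c-t)@R
def load(n):
    z=np.load(n);return z['p'],z['d'],cloud(*[z[k] for k in('p','d','K','R','t')])
def line(P):
    m=P.mean(0);_,s,vt=np.linalg.svd(P-m,full_matrices=False);q=(P-m)@vt[0]
    return m,vt[0],np.percentile(q,[1,99])
E
python3 - <<'E'
from h import *
np.set_printoptions(precision=4,suppress=True)
for n in('top','side'):
    p,d,X=load(n+'0.npz');ok=d>0
    hsv=cv2.cvtColor(p,cv2.COLOR_RGB2HSV)
    bx=lambda a,b,c,e,f,g:ok&(X[...,0]>a)&(X[...,0]<b)&(X[...,1]>c)&(X[...,1]<e)&(X[...,2]>f)&(X[...,2]<g)
    print(n)
    L=X[bx(.3,.75,-.3,.1,.27,.33)];print('bar',len(L),*line(L))
    org=(hsv[...,0]>5)&(hsv[...,0]<22)&(hsv[...,1]>110)
    for nm,m in(('rest',org&bx(.35,.65,-.3,.02,.05,.2)),('tray',org&bx(.3,.8,.15,.45,0,.05))):
        k,lab,st,ce=cv2.connectedComponentsWithStats(m.astype(np.uint8))
        for i in range(1,k):
            if st[i,4]>25:print(nm,ce[i],st[i,4],*line(X[lab==i]))
    # tray & plate
    g=bx(.3,.8,.12,.48,.003,.03)
    r=cv2.minAreaRect(X[g][:,:2].astype(np.float32)*1000);print('trayrect',r,np.median(X[g][:,2]))
    dark=(hsv[...,2]<110)&(hsv[...,1]<60)&bx(.3,.75,-.3,.1,.005,.02)
    r=cv2.minAreaRect(X[dark][:,:2].astype(np.float32)*1000);print('platerect',r)
E
python3 - <<'E'
import cv2
a=cv2.imread('pics/top0.png')[170:300,270:450];b=cv2.imread('pics/side0.png')[130:250,230:370]
a=cv2.resize(a,(720,520),interpolation=3)
cv2.imwrite('pics/crop.png',a)
E
```

```text
top
bar 1495 [ 0.5706 -0.1873  0.3029] [-0.2854 -0.9584 -0.0014] [-0.117   0.1156]
rest [326.1457 234.1391] 151 [ 0.5512 -0.1475  0.1022] [-0.8487  0.2521 -0.465 ] [-0.0367  0.0397]
rest [355.3871 243.5355] 155 [ 0.5311 -0.2143  0.102 ] [-0.8467  0.2487 -0.4704] [-0.0382  0.0409]
tray [161.0721 219.0901] 222 [0.5831 0.2557 0.0146] [-0.9965 -0.0831 -0.0068] [-0.0477  0.0495]
trayrect ((550.088623046875, 299.9556884765625), (359.8466491699219, 499.81744384765625), 89.99954986572266) 0.004689570034725144
platerect ((583.1290893554688, -87.6064453125), (425.4605407714844, 241.39938354492188), 75.31653594970703)
side
bar 782 [ 0.5697 -0.1685  0.3008] [ 0.2899  0.957  -0.0073] [-0.1357  0.1014]
rest [309.4714 170.2571] 140 [ 0.5366 -0.2142  0.1063] [-0.8425  0.2488 -0.4778] [-0.0441  0.0463]
rest [297.7803 186.7168] 173 [ 0.5555 -0.147   0.1061] [-0.843   0.2519 -0.4754] [-0.0465  0.0459]
tray [249.9734 359.2483] 451 [0.5796 0.2585 0.0152] [-0.997  -0.077   0.0058] [-0.0482  0.0494]
trayrect ((550.4551391601562, 261.5533447265625), (500.9773254394531, 285.67803955078125), 0.5508971810340881) 0.005354532214779423
platerect ((574.8862915039062, -84.16949462890625), (437.06768798828125, 255.82408142089844), 71.85821533203125)
```

View pics/crop.png

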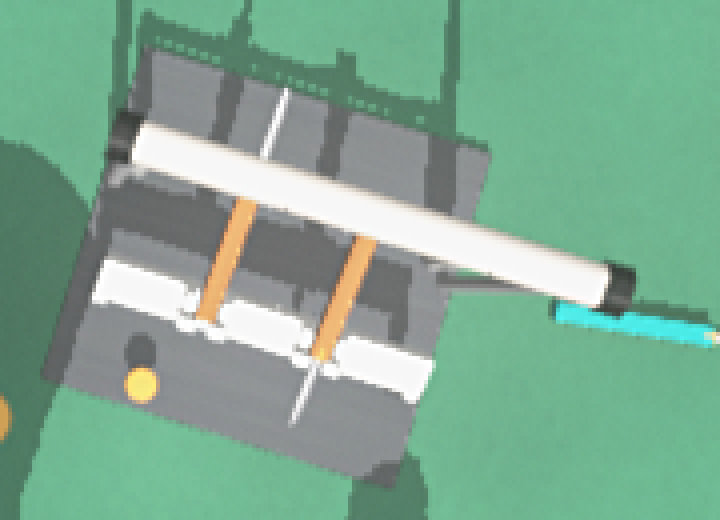

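Crop: the left handle (≈(230,260)) has its shank up the slope, so it is graver_a. The right handle (≈(345,300)) has its shank down at (300,410), so it is graver_b. The turquoise one at (635,325) lies off the rest. Next I'll move to a waypoint back along the slope normal from graver_a.

Call:
step_arm:
  targets:
    - [0.55,[25,-45,1],[0,0,0]]
    - [0.55,[50,-90,2],[0,0,0]]
    - [0.55,[75,-135,2],[0,0,0]]
    - [0.55,[100,-180,2],[0,0,0]]
    - [0.55,[122,-225,2],[0,0,0]]
    - [0.55,[145,-270,2],[0,0,0]]
    - [0.55,[167,-315,2],[0,0,0]]
    - [0.55,[190,-360,2],[0,0,0]]
  force: 25

```text
time: 0.9
ee_pos: [0.3468, 0.1708, 0.2332]
tcp_rot: [180.0, 0.0, 163.1]
wrist_force: [0.7, 0.8, 0.1]
opening: 0.0472
grasp_force: 0.0
```

Call:
step_arm:
  targets:
    - [0.55,[23,-45,0],[-0.02,-0.07,0]]
    - [0.55,[46,-90,0],[-0.04,-0.14,0]]
    - [0.55,[68,-135,0],[-0.06,-0.21,0.003]]
    - [0.55,[90,-180,0],[-0.08,-0.28,0.005]]
    - [0.55,[112,-225,0],[-0.1,-0.35,0.007]]
    - [0.55,[130,-265,0],[-0.12,-0.41,0.007]]
    - [0.55,[141,-294,0],[-0.139,-0.469,0.007]]
    - [0.55,[141,-294,0],[-0.139,-0.469,0.007]]

```text
time: 1.7
ee_pos: [0.4869, -0.1241, 0.2322]
tcp_rot: [179.9, 28.1, 163.3]
wrist_force: [-0.4, 0.7, -1.2]
opening: 0.0472
grasp_force: 0.0
```

```bash
cat >> h.py <<'E'
from scipy.optimize import minimize
def fitrect(P,Lx,Ly,x0):
    # fit rectangle outline to boundary points P (N,2)
    def f(v):
        c,s=np.cos(v[2]),np.sin(v[2]);q=(P-v[:2])@np.array([[c,-s],[s,c]])
        a=np.abs(q)-[Lx/2,Ly/2]
        d=np.where((a>0).any(1),np.hypot(*np.maximum(a,0).T),-a.max(1))
        return np.minimum(np.abs(d),.012).sum()
    return minimize(f,x0,method='Nelder-Mead',options=dict(initial_simplex=np.array([x0]*4)+np.diag([.01,.01,.05,0])[:4,:3],xatol=1e-5,fatol=1e-6,maxiter=3000))
E
python3 - <<'E'
from h import *
from workcell import bot
np.set_printoptions(precision=4,suppress=True)
for n in('top','side'):
    p,d,X=load(n+'0.npz')
    m=(d>0)&(X[...,2]>.010)&(X[...,2]<.02)&(X[...,0]>.4)&(X[...,0]<.75)&(X[...,1]>.12)&(X[...,1]<.4)
    r=fitrect(X[m][:,:2],.224,.234,[.6,.18,.08]);print(n,'tray',r.x[:2],np.degrees(r.x[2]),r.fun/m.sum()*1e3,m.sum())
o=bot.get_obs();print({k:o[k] for k in('time','q','ee_pos','tcp_rot','wrist_force','opening')})
cp=bot.camera_params('wrist');p,d=bot.camera('wrist');np.savez('w0.npz',p=p,d=d,**cp);cv2.imwrite('pics/w0.png',p[:,:,::-1])
E
```

```text
top tray [0.6093 0.1805] 3.693491368542187 5.627602396580484 585
side tray [0.6054 0.1819] 3.6683059999791334 5.59802375615903 1121
{'time': 1.7, 'q': array([-13.4591, -30.2789, -24.4927,  67.7496,  -1.4767,   2.8693]), 'ee_pos': array([ 0.4869, -0.1241,  0.2322]), 'tcp_rot': array([179.9474,  28.0722, 163.2897]), 'wrist_force': array([-0.4314,  0.7073, -1.1822]), 'opening': 0.0471803684180875}
```

View pics/w0.png

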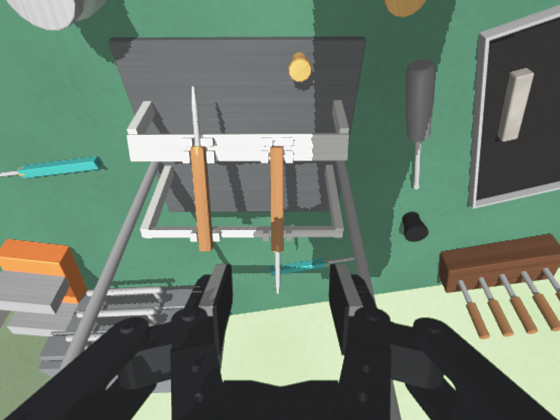

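The wrist view shows graver_a's handle at (277,198), point up the slope at (278,290), and graver_b's handle at (202,198), point at (194,90). Both have free room around them. Next I'll refine the handle axes.

```bash
python3 - <<'E'
from h import *
np.set_printoptions(precision=4,suppress=True)
p,d,X=load('w0.npz');hsv=cv2.cvtColor(p,cv2.COLOR_RGB2HSV)
org=(hsv[...,0]>5)&(hsv[...,0]<22)&(hsv[...,1]>110)&(d>0)&(X[...,2]>.04)&(X[...,2]<.2)&(X[...,0]<.68)&(X[...,1]>-.3)&(X[...,1]<0)
k,lab,st,ce=cv2.connectedComponentsWithStats(org.astype(np.uint8))
n=np.array([-.4501,.1333,.8829]);tcp=np.array([.4869,-.1241,.2322])
for i in range(1,k):
    if st[i,4]>150:
        P=X[lab==i];h=P@n;P=P[h>np.percentile(h,90)-.003]
        m,v,r=line(P);v=-v*np.sign(v[2])*-1
        q=(P-m)@v;c=m+v*(q.min()+q.max())/2-n*.006
        print(ce[i],len(P),'centre',c,'dir',v,'yaw',np.degrees(np.arctan2(v[1],v[0])),'el',np.degrees(np.arcsin(v[2])),'len',np.ptp(q))
E
```

```text
[201.2043 197.8101] 1333 centre [ 0.5374 -0.2149  0.099 ] dir [ 0.8463 -0.2503  0.4702] yaw -16.473942875888792 el 28.045181511749934 len 0.09949336350631122
[276.5595 197.3777] 1221 centre [ 0.5581 -0.1487  0.0997] dir [ 0.8472 -0.2504  0.4685] yaw -16.46530840680373 el 27.93684222159745 len 0.10035700147004344
```

Call:
step_arm:
  targets:
    - [0.55,[15,-4.5,-30],[0,0,0]]
    - [0.55,[30,-9,-60],[0,0,0]]
    - [0.55,[45,-13.5,-88],[0,0,0]]
    - [0.55,[55,-16.5,-108],[0,0,0]]
    - [0.55,[60,-18,-118],[0,0,0]]
    - [0.55,[60,-18,-118],[0,0,0]]
    - [0.55,[60,-18,-118],[0,0,0]]
    - [0.55,[60,-18,-118],[0,0,0]]

```text
time: 2.55
ee_pos: [0.548, -0.1392, 0.1171]
tcp_rot: [179.9, 28.1, 163.5]
wrist_force: [0.1, 0.9, -0.3]
opening: 0.047
grasp_force: 0.0
```

Call:
step_arm:
  targets:
    - [0.55,[1,-6,1],[0,0,0]]
    - [0.55,[5,-7.3,-7],[0,0,0]]
    - [0.55,[9,-8.5,-15],[0,0,0]]
    - [0.55,[12,-9.4,-21],[0,0,0]]
    - [0.55,[12,-9.4,-21],[0,0,0]]
    - [0.55,[12,-9.4,-21],[0,0,0]]

```text
time: 3.15
ee_pos: [0.5594, -0.1487, 0.0937]
tcp_rot: [179.9, 28.0, 163.5]
wrist_force: [0.3, -0.5, -0.2]
opening: 0.047
grasp_force: 0.0
```

Call:
step_arm:
  targets:
    - [0.55,[-0.7,0.2,1.8],[0,0,0]]
    - [0.55,[-0.7,0.2,1.8],[0,0,0]]
    - [0,[-0.7,0.2,1.8],[0,0,0]]
    - [0,[-0.7,0.2,1.8],[0,0,0]]
    - [0,[-0.7,0.2,1.8],[0,0,0]]
    - [0,[-0.7,0.2,1.8],[0,0,0]]
    - [0,[-0.7,0.2,1.8],[0,0,0]]
    - [0,[-0.7,0.2,1.8],[0,0,0]]
  force: 30

```text
time: 3.95
ee_pos: [0.5589, -0.1485, 0.0964]
tcp_rot: [179.9, 28.0, 163.5]
wrist_force: [-3.5, 1.6, 4.5]
opening: 0.0109
grasp_force: 32.2
```

Call:
step_arm:
  targets:
    - [0,[-4.5,1.3,8.8],[0,0,0]]
    - [0,[-11,3.3,22],[0,0,0]]
    - [0,[-22.5,6.7,44],[0,0,0]]
    - [0,[-31,9.3,62],[0,0,0]]
    - [0,[-60,18,75],[0,0,0]]
    - [0,[-95,28,90],[0,0,0]]
    - [0,[-125,37,105],[0,0,0]]
    - [0,[-125,37,105],[0,0,0]]

```text
time: 4.75
ee_pos: [0.4323, -0.1111, 0.2046]
tcp_rot: [179.9, 28.3, 163.5]
wrist_force: [1.2, -0.5, -0.6]
opening: 0.0111
grasp_force: 31.4
```

Call:
step_arm:
  targets:
    - [0,[0,30,8],[0.03,0.1,0]]
    - [0,[0,75,15],[0.07,0.22,0]]
    - [0,[0,120,20],[0.1,0.34,0]]
    - [0,[5,165,25],[0.139,0.469,0]]
    - [0,[15,200,25],[0.139,0.469,0]]
    - [0,[30,230,25],[0.139,0.469,0]]
    - [0,[40,250,25],[0.139,0.469,0]]
    - [0,[40,250,25],[0.139,0.469,0]]

```text
time: 5.55
ee_pos: [0.4748, 0.1406, 0.2247]
tcp_rot: [179.9, -0.1, 163.6]
wrist_force: [-0.6, -0.4, 0.3]
opening: 0.0109
grasp_force: 31.4
```

Call:
step_arm:
  targets:
    - [0,[10,15,0],[0,0,0.1]]
    - [0,[20,30,0],[0,0,0.22]]
    - [0,[30,45,0],[0,0,0.32]]
    - [0,[30,50,0],[0,0,0.36]]
    - [0,[30,50,0],[0,0,0.36]]
    - [0,[30,50,0],[0,0,0.36]]

```text
time: 6.15
ee_pos: [0.5037, 0.1878, 0.2261]
tcp_rot: [179.9, -0.0, -176.0]
wrist_force: [-0.9, 0.5, -0.6]
opening: 0.0105
grasp_force: 31.4
```

```bash
python3 - <<'E'
from h import *
from workcell import bot
np.set_printoptions(precision=4,suppress=True)
o=bot.get_obs();print({k:o[k] for k in('time','q','ee_pos','tcp_rot','wrist_force','opening')})
cp=bot.camera_params('wrist');p,d=bot.camera('wrist');np.savez('w1.npz',p=p,d=d,**cp);cv2.imwrite('pics/w1.png',p[:,:,::-1])
X=cloud(p,d,cp['K'],cp['R'],cp['t']);hsv=cv2.cvtColor(p,cv2.COLOR_RGB2HSV)
org=(hsv[...,0]>5)&(hsv[...,0]<22)&(hsv[...,1]>110)&(d>0)&(X[...,2]>.0)
k,lab,st,ce=cv2.connectedComponentsWithStats(org.astype(np.uint8))
for i in range(1,k):
    if st[i,4]>150:
        P=X[lab==i];P=P[P[:,2]>np.percentile(P[:,2],90)-.003];print(ce[i],st[i],len(P),*line(P))
m=(d>0)&(X[...,2]>.010)&(X[...,2]<.018)&(X[...,0]>.4)&(X[...,0]<.75)&(X[...,1]>.05)&(X[...,1]<.33)&(hsv[...,1]<60)
r=fitrect(X[m][:,:2],.224,.234,[.607,.181,.07]);print('tray',r.x[:2],np.degrees(r.x[2]),m.sum(),r.fun/m.sum())
E
```

```text
{'time': 6.15, 'q': array([20.4067,  3.1413,  7.5509, 94.396 ,  0.0806, 16.38  ]), 'ee_pos': array([0.5037, 0.1878, 0.2261]), 'tcp_rot': array([ 179.9189,   -0.0098, -175.9733]), 'wrist_force': array([-0.9159,  0.5065, -0.6299]), 'opening': 0.010524241633240703}
[348.7358  73.4956] [334  51  39  42 795] 229 [0.3924 0.2417 0.0631] [ 0.9156  0.3926 -0.0871] [-0.011   0.0115]
[102.88   117.4032] [ 86 101  35  34 925] 898 [ 0.4491 -0.0042  0.0075] [-0.1301 -0.9914  0.0103] [-0.0161  0.0165]
[  6.4898 136.3878] [  0 130  16  16 196] 53 [ 0.4746 -0.0934  0.0337] [ 0.9901 -0.0663  0.1239] [-0.0066  0.0062]
[279.6327 281.6424] [ 267  180   28  196 2363] 2238 [0.5047 0.1881 0.2349] [0.9945 0.1047 0.0023] [-0.05    0.0488]
[333.2111 241.3894] [328 208  14  80 398] 312 [0.5717 0.2562 0.0151] [ 0.9949  0.1009 -0.0018] [-0.0402  0.0574]
[554.7708 236.7768] [546 210  14  45 336] 74 [0.5514 0.5004 0.0349] [0.9806 0.0162 0.1955] [-0.0126  0.0073]
tray [0.6073 0.1831] 3.65396767456592 2458 0.004536282619055739
```

View pics/w1.png

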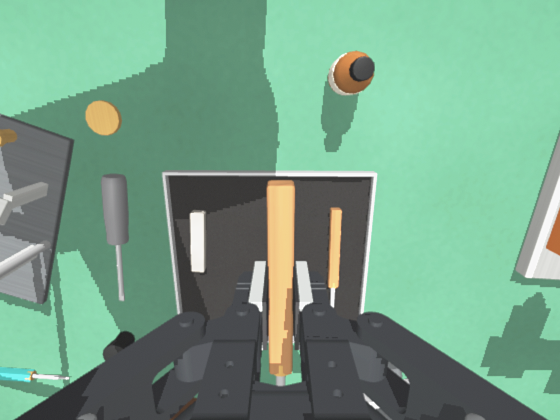

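The wrist view shows the held graver_a at (280,280) and graver_c at (334,245), both with points at the image bottom (+x). The stone is at (198,240). I'll refine graver_c's yaw by casting its handle midline onto its top plane.

```bash
python3 - <<'E'
from h import *
np.set_printoptions(precision=4,suppress=True)
def cast(uv,z,zz):
    K,R,t=z['K'],z['R'],z['t'];C=-R.T@t
    r=np.c_[(uv-K[[0,1],[2,2]])/K[0,0],np.ones(len(uv))]@R
    return C+r*((zz-C[2])/r[:,2])[:,None]
for f in('top0','side0','w1'):
    z=np.load(f+'.npz');p,d,X=load(f+'.npz');hsv=cv2.cvtColor(p,cv2.COLOR_RGB2HSV)
    org=(hsv[...,0]>5)&(hsv[...,0]<22)&(hsv[...,1]>110)&(d>0)
    inb=lambda lo,hi,zl,zh:(X[...,0]>lo[0])&(X[...,0]<hi[0])&(X[...,1]>lo[1])&(X[...,1]<hi[1])&(X[...,2]>zl)&(X[...,2]<zh)
    for nm,m,zz in(('c',org&inb((.5,.22),(.66,.29),.003,.03),.012),('held',org&inb((.4,.15),(.6,.22),.2,.25),.23)):
        v,u=np.nonzero(m)
        if len(v)<50:continue
        P=cast(np.c_[u,v].astype(float),z,zz)[:,:2]
        b=np.round(P[:,0]/.004).astype(int)
        Q=np.array([[P[b==i,0].mean(),(P[b==i,1].min()+P[b==i,1].max())/2] for i in np.unique(b)])[2:-2]
        k=np.polyfit(Q[:,0],Q[:,1],1);print(f,nm,'yaw',np.degrees(np.arctan(k[0])),'y@.58',np.polyval(k,.58),'x',P[:,0].min(),P[:,0].max())
    # tray edges: rim pixels, left/right outer walls
    m=inb((.52,.05),(.68,.33),.010,.017)&(hsv[...,1]<60)&(d>0)
    for s in(.066,.300):
        w=m&(np.abs(X[...,1]-s-(X[...,0]-.6)*.07)<.012)
        if w.sum()>30:
            P=X[w];k=np.polyfit(P[:,0],P[:,1],1);print('  wall',s,np.degrees(np.arctan(k[0])),np.polyval(k,.6),w.sum())
    st=inb((.5,.08),(.66,.13),.012,.03)&(d>0)
    print('  stone',*[a[:2] for a in line(X[st])])
E
```

```text
top0 c yaw 4.912042006927285 y@.58 0.2562455619095439 x 0.5334012337704183 0.6312351899083074
  wall 0.066 3.64902191055241 0.06416164640947761 70
  wall 0.3 3.8494553308748296 0.29723115134985745 108
  stone [0.5757 0.0958] [-0.9965  0.0815] [-0.0451  0.0767]
side0 c yaw 4.730402398815526 y@.58 0.25691868785032584 x 0.5294196856282102 0.6314610410603801
  wall 0.066 3.7079764553088466 0.06520914728991575 179
  wall 0.3 3.712101439259519 0.29854236235049414 223
  stone [0.5795 0.0972] [-0.9997 -0.0253] [-0.0378  0.0785]
w1 c yaw 4.883037124323732 y@.58 0.25800513841204675 x 0.5302246810955639 0.6332228987326051
w1 held yaw 3.8991399237226028 y@.58 0.19344573921288866 x 0.45328928946216446 0.5594201637914432
  wall 0.066 3.6985285143158837 0.06624340065966804 440
  wall 0.3 3.7000188599588877 0.2988577738829547 371
  stone [0.5751 0.097 ] [0.9997 0.0062] [-0.0749  0.0438]
```

Call:
step_arm:
  targets:
    - [0,[30,7,-10],[0,0,0.012]]
    - [0,[60,14,-30],[0,0,0.012]]
    - [0,[76,17,-65],[0,0,0.012]]
    - [0,[76,17,-105],[0,0,0.012]]
    - [0,[76,17,-140],[0,0,0.012]]
    - [0,[76,17,-180],[0,0,0.012]]
    - [0,[76,17,-195],[0,0,0.012]]
    - [0,[76,17,-195],[0,0,0.012]]

```text
time: 7.0
ee_pos: [0.5785, 0.2045, 0.0292]
tcp_rot: [180.0, -0.2, -175.2]
wrist_force: [0.7, 0.5, -0.4]
opening: 0.0109
grasp_force: 31.4
```

Call:
step_arm:
  targets:
    - [0,[0,0,-5],[0,0,0]]
    - [0,[0,0,-10],[0,0,0]]
    - [0,[0,0,-15],[0,0,0]]
    - [0,[0,0,-17],[0,0,0]]
    - [0,[0,0,-17],[0,0,0]]
    - [0,[0,0,-17],[0,0,0]]

```text
time: 7.6
ee_pos: [0.58, 0.2055, 0.0144]
tcp_rot: [179.9, 0.0, -175.2]
wrist_force: [-0.6, -0.1, -1.0]
opening: 0.0106
grasp_force: 31.4
```

Call:
step_arm:
  targets:
    - [0,[0,0,-2],[0,0,0]]
    - [0,[0,0,-4],[0,0,0]]
    - [0,[0,0,-5],[0,0,0]]
    - [0,[0,0,-6],[0,0,0]]
    - [0,[0,0,-6],[0,0,0]]
    - [0,[0,0,-6],[0,0,0]]

```text
time: 8.2
ee_pos: [0.5798, 0.2055, 0.0081]
tcp_rot: [179.9, -0.0, -175.2]
wrist_force: [0.2, 0.1, -0.0]
opening: 0.0108
grasp_force: 31.4
```

Call:
step_arm:
  targets:
    - [0,[0,0,-0.5],[0,0,0]]
    - [0,[0,0,-1],[0,0,0]]
    - [0,[0,0,-1],[0,0,0]]

```text
time: 8.5
ee_pos: [0.5798, 0.2054, 0.007]
tcp_rot: [179.9, -0.0, -175.2]
wrist_force: [0.4, 0.7, -0.3]
opening: 0.0111
grasp_force: 31.4
```

Call:
step_arm:
  targets:
    - [0,[0,0,-0.5],[0,0,0]]
    - [0,[0,0,-1],[0,0,0]]
    - [0,[0,0,-1],[0,0,0]]

```text
time: 8.8
ee_pos: [0.5799, 0.2055, 0.0066]
tcp_rot: [179.9, 0.0, -175.2]
wrist_force: [-2.5, -0.8, 4.5]
opening: 0.011
grasp_force: 32.0
```

Contact felt at 4.5 N, so I'm releasing slowly and rising.

Call:
step_arm:
  targets:
    - [0.2,[0,0,0],[0,0,0]]
    - [0.3,[0,0,0],[0,0,0]]
    - [0.35,[0,0,0],[0,0,0]]
    - [0.35,[0,0,0],[0,0,0]]
    - [0.35,[0,0,15],[0,0,0]]
    - [0.35,[0,0,50],[0,0,0]]
    - [0.4,[0,0,100],[0,0,0]]
    - [0.5,[-10,-20,150],[0,0,0]]

```text
time: 9.6
ee_pos: [0.5708, 0.1882, 0.1544]
tcp_rot: [179.9, 0.1, -175.1]
wrist_force: [-0.1, -0.7, 0.2]
opening: 0.0427
grasp_force: 0.0
```

Call:
step_arm:
  targets:
    - [0.5,[-25,-30,30],[0,0,-0.07]]
    - [0.5,[-55,-60,50],[0,0,-0.16]]
    - [0.5,[-85,-95,65],[0,0,-0.25]]
    - [0.5,[-110,-130,70],[0,0,-0.33]]
    - [0.5,[-130,-167,75],[0,0,-0.373]]
    - [0.5,[-130,-200,75],[0,0,-0.373]]
    - [0.5,[-130,-200,75],[0,0,-0.373]]

```text
time: 10.3
ee_pos: [0.4402, -0.0155, 0.2286]
tcp_rot: [179.9, 0.2, 163.2]
wrist_force: [1.2, 1.1, -0.2]
opening: 0.0425
grasp_force: 0.0
```

Call:
step_arm:
  targets:
    - [0.5,[5,-30,0],[-0.03,-0.1,0]]
    - [0.5,[10,-65,0],[-0.065,-0.22,0]]
    - [0.5,[15,-100,0],[-0.1,-0.34,0]]
    - [0.5,[20,-140,-5],[-0.139,-0.469,0]]
    - [0.5,[30,-170,-15],[-0.139,-0.469,0]]
    - [0.5,[43,-185,-25],[-0.139,-0.469,0]]
    - [0.5,[43,-185,-25],[-0.139,-0.469,0]]
    - [0.5,[43,-185,-25],[-0.139,-0.469,0]]

```text
time: 11.1
ee_pos: [0.4836, -0.1975, 0.2022]
tcp_rot: [179.8, 28.0, 163.4]
wrist_force: [-0.1, 0.7, 0.8]
opening: 0.0425
grasp_force: 0.0
```

Call:
step_arm:
  targets:
    - [0.5,[13,-5,-28],[0,0,0]]
    - [0.5,[27,-10,-56],[0,0,0]]
    - [0.5,[40,-14,-80],[0,0,0]]
    - [0.5,[49,-16.5,-95],[0,0,0]]
    - [0.5,[52,-17,-99],[0,0,0]]
    - [0.5,[52,-17,-99],[0,0,0]]
    - [0.5,[52,-17,-99],[0,0,0]]

```text
time: 11.8
ee_pos: [0.5361, -0.2145, 0.1043]
tcp_rot: [179.9, 28.1, 163.5]
wrist_force: [-0.3, 0.7, 0.1]
opening: 0.0429
grasp_force: 0.0
```

Call:
step_arm:
  targets:
    - [0.5,[1.5,-0.4,-4],[0,0,0]]
    - [0.5,[3.3,-0.8,-8.5],[0,0,0]]
    - [0.5,[3.3,-0.8,-8.5],[0,0,0]]
    - [0,[3.3,-0.8,-8.5],[0,0,0]]
    - [0,[3.3,-0.8,-8.5],[0,0,0]]
    - [0,[3.3,-0.8,-8.5],[0,0,0]]
    - [0,[3.3,-0.8,-8.5],[0,0,0]]
    - [0,[3.3,-0.8,-8.5],[0,0,0]]
  force: 30

```text
time: 12.6
ee_pos: [0.539, -0.2157, 0.0945]
tcp_rot: [179.9, 28.0, 163.4]
wrist_force: [-2.6, 0.9, 3.3]
opening: 0.0111
grasp_force: 31.9
```

Call:
step_arm:
  targets:
    - [0,[-4.5,1.3,8.8],[0,0,0]]
    - [0,[-11,3.3,22],[0,0,0]]
    - [0,[-22.5,6.7,44],[0,0,0]]
    - [0,[-36,10.7,70],[0,0,0]]
    - [0,[-60,25,90],[0,0,0]]
    - [0,[-90,45,115],[0,0,0]]
    - [0,[-110,70,130],[0,0,0]]
    - [0,[-110,70,130],[0,0,0]]

```text
time: 13.4
ee_pos: [0.428, -0.1442, 0.2284]
tcp_rot: [179.9, 28.4, 163.5]
wrist_force: [0.3, -1.6, -0.9]
opening: 0.0112
grasp_force: 31.3
```

Call:
step_arm:
  targets:
    - [0,[0,30,5],[0.03,0.1,0]]
    - [0,[0,75,10],[0.07,0.22,0]]
    - [0,[0,120,15],[0.1,0.34,0]]
    - [0,[5,165,15],[0.139,0.469,0]]
    - [0,[15,200,15],[0.139,0.469,0]]
    - [0,[30,240,15],[0.139,0.469,0]]
    - [0,[40,270,15],[0.139,0.469,0]]
    - [0,[40,270,15],[0.139,0.469,0]]

```text
time: 14.2
ee_pos: [0.4699, 0.1273, 0.2379]
tcp_rot: [179.9, -0.1, 163.6]
wrist_force: [-0.1, 0.3, -1.5]
opening: 0.0114
grasp_force: 31.3
```

Call:
step_arm:
  targets:
    - [0,[0,0,0],[0,0,0.14]]
    - [0,[0,0,0],[0,0,0.28]]
    - [0,[0,0,0],[0,0,0.42]]
    - [0,[0,0,0],[0,0,0.56]]
    - [0,[0,0,0],[0,0,0.7]]
    - [0,[0,0,0],[0,0,0.84]]
    - [0,[0,0,0],[0,0,0.98]]
    - [0,[0,0,0],[0,0,1.12]]

```text
time: 15.0
ee_pos: [0.469, 0.1237, 0.2391]
tcp_rot: [179.9, -0.0, -132.1]
wrist_force: [-0.0, -0.9, -0.7]
opening: 0.011
grasp_force: 31.3
```

Call:
step_arm:
  targets:
    - [0,[0,0,0],[0,0,0.14]]
    - [0,[0,0,0],[0,0,0.28]]
    - [0,[0,0,0],[0,0,0.42]]
    - [0,[0,0,0],[0,0,0.56]]
    - [0,[0,0,0],[0,0,0.7]]
    - [0,[0,0,0],[0,0,0.84]]
    - [0,[0,0,0],[0,0,0.98]]
    - [0,[0,0,0],[0,0,1.12]]

```text
time: 15.8
ee_pos: [0.469, 0.1237, 0.2391]
tcp_rot: [179.9, 0.0, -67.9]
wrist_force: [1.1, -0.3, -0.5]
opening: 0.0112
grasp_force: 31.3
```

Call:
step_arm:
  targets:
    - [0,[12,4,0],[0,0,0.14]]
    - [0,[25,8,0],[0,0,0.28]]
    - [0,[38,12,0],[0,0,0.42]]
    - [0,[50,16,0],[0,0,0.56]]
    - [0,[65,20,0],[0,0,0.7]]
    - [0,[80,24,0],[0,0,0.84]]
    - [0,[95,27,0],[0,0,0.98]]
    - [0,[105,28,0],[0,0,1.12]]

```text
time: 16.6
ee_pos: [0.5749, 0.1519, 0.2387]
tcp_rot: [179.9, 0.0, -3.7]
wrist_force: [-0.6, 0.2, -0.8]
opening: 0.0112
grasp_force: 31.3
```

Call:
step_arm:
  targets:
    - [0,[0,0,0],[0,0,0.08]]
    - [0,[0,0,0],[0,0,0.15]]
    - [0,[0,0,0],[0,0,0.15]]
    - [0,[0,0,0],[0,0,0.15]]

```text
time: 17.0
ee_pos: [0.5741, 0.1519, 0.2391]
tcp_rot: [179.9, 0.0, 4.4]
wrist_force: [0.7, 0.5, -0.7]
opening: 0.0107
grasp_force: 31.3
```

```bash
python3 - <<'E'
from h import *
from workcell import bot
o=bot.get_obs();print({k:o[k].round(4) for k in('q','ee_pos','tcp_rot')})
z=bot.camera_params('wrist');p,d=bot.camera('wrist');cv2.imwrite('pics/w2.png',p[:,:,::-1]);np.savez('w2.npz',p=p,d=d,**z)
E
```

```text
{'q': array([ 1.486560e+01,  1.139760e+01,  1.812410e+01,  9.675440e+01,
       -9.430000e-02, -1.695368e+02]), 'ee_pos': array([0.5741, 0.1519, 0.2391]), 'tcp_rot': array([1.799023e+02, 1.020000e-02, 4.402400e+00])}
```

View pics/w2.png

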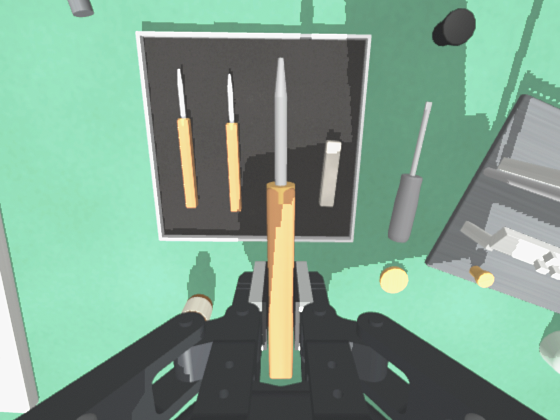

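The view shows graver_c at (188,165) and graver_a at (234,168) lying in the tray with points up the image. The held graver_b (280,60→375) points the same way, and the space between graver_a and the stone (330,175) is free. I'm lowering graver_b now.

Call:
step_arm:
  targets:
    - [0,[3,1,-35],[0,0,0.002]]
    - [0,[7,3,-75],[0,0,0.004]]
    - [0,[7,3,-115],[0,0,0.004]]
    - [0,[7,3,-150],[0,0,0.004]]
    - [0,[7,3,-185],[0,0,0.004]]
    - [0,[7,3,-210],[0,0,0.004]]
    - [0,[7,3,-222],[0,0,0.004]]
    - [0,[7,3,-222],[0,0,0.004]]

```text
time: 17.85
ee_pos: [0.5801, 0.1551, 0.0158]
tcp_rot: [179.9, 0.1, 4.7]
wrist_force: [0.0, 0.7, -0.3]
opening: 0.011
grasp_force: 31.3
```

Call:
step_arm:
  targets:
    - [0,[0,0,-2],[0,0,0]]
    - [0,[0,0,-4],[0,0,0]]
    - [0,[0,0,-6],[0,0,0]]
    - [0,[0,0,-6],[0,0,0]]
    - [0,[0,0,-6],[0,0,0]]

```text
time: 18.35
ee_pos: [0.5812, 0.1555, 0.0116]
tcp_rot: [179.9, -0.0, 4.8]
wrist_force: [-0.2, -0.2, -0.8]
opening: 0.011
grasp_force: 31.3
```

Call:
step_arm:
  targets:
    - [0,[0,0,-1.5],[0,0,0]]
    - [0,[0,0,-3],[0,0,0]]
    - [0,[0,0,-4],[0,0,0]]
    - [0,[0,0,-5],[0,0,0]]
    - [0,[0,0,-5],[0,0,0]]
    - [0,[0,0,-5],[0,0,0]]

```text
time: 18.95
ee_pos: [0.581, 0.1554, 0.0062]
tcp_rot: [179.9, 0.0, 4.8]
wrist_force: [0.2, 0.1, -0.8]
opening: 0.0109
grasp_force: 31.3
```

Call:
step_arm:
  targets:
    - [0,[0,0,-0.5],[0,0,0]]
    - [0,[0,0,-0.8],[0,0,0]]
    - [0,[0,0,-0.8],[0,0,0]]

```text
time: 19.25
ee_pos: [0.581, 0.1554, 0.0054]
tcp_rot: [179.9, 0.0, 4.8]
wrist_force: [-0.3, 0.0, -0.4]
opening: 0.0109
grasp_force: 31.3
```

Call:
step_arm:
  targets:
    - [0,[0,0,-0.5],[0,0,0]]
    - [0,[0,0,-0.8],[0,0,0]]
    - [0,[0,0,-0.8],[0,0,0]]

```text
time: 19.55
ee_pos: [0.5811, 0.1554, 0.005]
tcp_rot: [179.9, -0.0, 4.8]
wrist_force: [-1.4, -0.9, 2.9]
opening: 0.0109
grasp_force: 31.7
```

Contact at 2.9 N, so I'm releasing and rising.

Call:
step_arm:
  targets:
    - [0.2,[0,0,0],[0,0,0]]
    - [0.3,[0,0,0],[0,0,0]]
    - [0.35,[0,0,0],[0,0,0]]
    - [0.35,[0,0,0],[0,0,0]]
    - [0.35,[0,0,15],[0,0,0]]
    - [0.35,[0,0,50],[0,0,0]]
    - [0.4,[0,0,100],[0,0,0]]
    - [0.5,[-20,0,150],[0,0,0]]

```text
time: 20.35
ee_pos: [0.563, 0.1553, 0.1536]
tcp_rot: [179.9, -0.0, 4.7]
wrist_force: [-0.5, 0.4, 0.2]
opening: 0.0428
grasp_force: 0.0
```

Call:
step_arm:
  targets:
    - [0.5,[-45,0,30],[0,0,0]]
    - [0.5,[-90,0,60],[0,0,0]]
    - [0.5,[-130,0,70],[0,0,0]]
    - [0.5,[-130,0,70],[0,0,0]]
    - [0.5,[-130,0,70],[0,0,0]]

```text
time: 20.85
ee_pos: [0.4324, 0.1556, 0.223]
tcp_rot: [180.0, -0.2, 4.8]
wrist_force: [0.7, 0.9, -0.8]
opening: 0.0423
grasp_force: 0.0
```

```bash
python3 - <<'E'
from h import *
from workcell import bot
np.set_printoptions(precision=4,suppress=True)
for n in('wrist','top'):
    z=bot.camera_params(n);p,d=bot.camera(n);X=cloud(p,d,z['K'],z['R'],z['t']);hsv=cv2.cvtColor(p,cv2.COLOR_RGB2HSV)
    org=(hsv[...,0]>5)&(hsv[...,0]<22)&(hsv[...,1]>110)&(d>0)&(X[...,0]>.48)&(X[...,0]<.7)&(X[...,1]>.1)&(X[...,1]<.3)&(X[...,2]<.04)
    k,lab,st,ce=cv2.connectedComponentsWithStats(org.astype(np.uint8))
    for i in range(1,k):
        if st[i,4]>60:
            P=X[lab==i];b=np.round(P[:,0]/.005).astype(int)
            Q=np.array([[P[b==j,0].mean(),(P[b==j,1].min()+P[b==j,1].max())/2] for j in np.unique(b)])[2:-2]
            f=np.polyfit(Q[:,0],Q[:,1],1);print(n,ce[i],'yaw',np.degrees(np.arctan(f[0])),'y',np.polyval(f,.58),'x',P[:,0].min(),P[:,0].max(),'ztop',np.percentile(P[:,2],90))
    cv2.imwrite(f'pics/{n}_end.png',p[:,:,::-1])
E
```

```text
wrist [188.1174  37.4495] yaw 5.62697455210336 y 0.2592666447156375 x 0.5317246910652512 0.599851259328009 ztop 0.016211117445715455
wrist [241.7805  39.7209] yaw 4.97705252084552 y 0.20577924578056084 x 0.5310246424093741 0.6033739623708048 ztop 0.016421637596738557
wrist [293.5601  43.3391] yaw 4.566405484773382 y 0.15561908607166403 x 0.5286716211841219 0.6069700258680384 ztop 0.016416530458184607
top [161.018  219.3964] yaw 4.704957540971002 y 0.25592021233531725 x 0.5333976350563978 0.6332080801749927 ztop 0.018165756753038984
top [181.9286 219.9911] yaw 4.551236335092899 y 0.20375655888985744 x 0.5317901909667071 0.6319187354200461 ztop 0.017828177813597017
top [202.0553 221.235 ] yaw 4.874265163299782 y 0.1534833565164034 x 0.5301581771461396 0.630165884993934 ztop 0.018002634579963962
```

View pics/top_end.png

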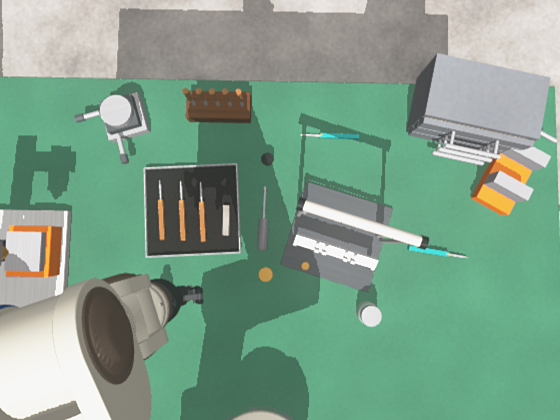

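View pics/wrist_end.png

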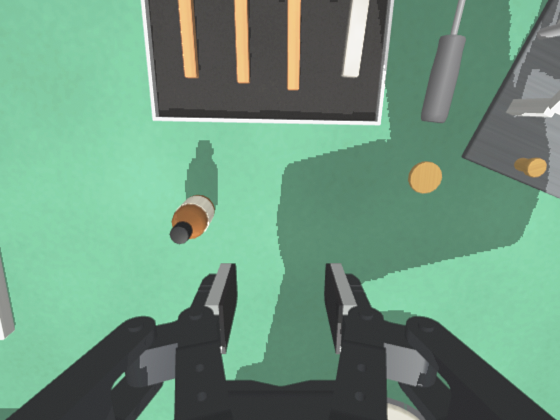

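The three gravers lie at (161,210), (182,210) and (202,210) in the top view: parallel within about 0.3° there, points all the same way, with clear gaps. Nothing else has moved and the gripper is clear.

```bash
python3 -c "
from workcell import bot
print(bot.job_done())"
```

```text
the job is handed in; nothing more can be done
None
```

Both gravers from the rest now lie flat in the tray beside graver_c, parallel to it, points the same way, about 40 mm apart. The job was handed in at about 21 s, with nothing else seen to have moved.

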